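# Inspect a vial cap under the hand loupe

## Task

On the inspection station, slide the shuttle by its black knob all the way to the end stop by the focus post, so that its vial is in the inspection position. Then take the loupe by its handle and hold it level over the vial, the lens centred above the cap and its ring at the height of the orange collar; finish while still holding it there, steady and in the gripper alone. Do not knock the station with the loupe or shift the collar, and leave the other things on the bench where they are.

Things in the scene. Friction and masses are not known exactly. Their poses are not given: they have to be found in the camera images.
- station: Grey vial inspection station, fixed to the bench: plate 140 mm (x) by 210 mm (y), 18 mm thick, centred 5 mm to +x of the origin; origin on the bench. Its +y axis is the direction in which the shuttle slides to the inspection end; its +x axis points from the shuttle's knob side to the focus post side. The 12 mm steel focus post, 175 mm tall, stands at x = +58 mm, y = +50 mm; the black end stops are 34 mm tall.
- shuttle (a joint): Slide of the aluminium shuttle along the station's +y, in m: 0 at the far end from the focus post, 0.100 at the end stop by the post (inspection position). Starts between 0 and 0.035. About 2 N of friction, no spring: stays where left.
- shuttle_grip (a point): Centre of the top face of the shuttle's black upright knob: 16 mm along the station's x, 20 mm along its y, 32 mm tall above the shuttle's plate; this point is 64 mm above the bench and the plate's top is 32 mm above it. The vial stands 46 mm to the station's +x of it. The axes are those of the station.
- vial_cap (a point): Centre of the top of the blue cap of the amber vial (12 mm across) in a steel clamp on the shuttle, 69 mm above the bench; rides with the shuttle. At the end stop it is 53 mm to the station's -x of the focus post's axis.
- focus_mark (a point): Centre of the orange collar on the focus post (22 mm across, 10 mm tall), which marks the focal height; set anywhere from 110 to 160 mm above the bench, and stiff (about 15 N to shift).
- loupe: Loupe, 70 to 120 g, 152 mm long: round lens in a dark 52 mm ring 8 mm thick, and a straight blue handle 16 mm wide (y) and 14 mm thick (z). Origin under the lens centre, at the underside of the handle; x points from the handle to the lens (the handle runs from x = -24 to -126 mm), z is up through the lens. It lies level on its rest, its underside 30 mm above the bench.
- loupe_lens (a point): Centre of the loupe's lens, at mid-thickness of ring and handle (7 mm above the loupe's origin). The axes are those of the loupe.
- loupe_handle (a point): Point on the middle of the loupe's handle, 62 mm from the lens centre and at the same height, close to the loupe's centre of mass: the place to grip. On the rest it is 37 mm above the bench, free on both sides and free below for 31 mm, 35 mm to and fro along the handle.
- rest: Fixed loupe rest: grey base plate 180 x 56 x 6 mm with two dark pads under the lens (57 mm to +x) and the handle's end (65 mm to -x). Origin on the bench under its centre.
- amber_bottle: Amber glass bottle with black cap, 64 mm across, 130 mm tall; a bystander. Origin at its underside.
- white_jar: White plastic jar with blue lid, 60 mm across, 70 mm tall; a bystander. Origin at its underside.
- vial_rack: Black rack full of capped vials, 60 x 140 mm, 47 mm tall; a bystander. Origin at its underside.
- column: Steel chromatography column lying down, 168 mm long, 16 mm thick; a bystander. Origin at its underside.
- spanner: Steel open spanner lying flat, 180 mm long; a bystander. Origin at its underside.
- cap_dish: Small glass dish, 68 mm across, 20 mm tall; a bystander. Origin at its underside.
- beaker: Empty clear beaker, 64 mm across, 85 mm tall; a bystander. Origin at its underside.

How it is judged:
On the way, in this order (a step that is already met when the one before it is completed fails the run):
1. the shuttle is at the end stop by the focus post (value of joint shuttle above 0.095 m), for 0.2 s.
2. the loupe is lifted off its rest in the gripper (contact force between the fingers and loupe above 1 N and height (world z) of loupe_lens above 0.07 m and contact force between loupe and rest below 0.1 N), for 0.2 s.
At the end, for the whole second after the job is handed in: Shuttle within 5 mm of its end stop; lens centre within 10 mm sideways of the vial cap's centre and 8 mm in height of the orange collar's middle; loupe right side up, level within 0.12 rad (7 degrees), still, gripped by the fingers, resting on nothing else (value of joint shuttle above 0.095 m and z of loupe_lens in the frame of focus_mark between -0.008 and 0.008 m and horizontal distance between loupe_lens and vial_cap below 0.01 m and angle between loupe's own z axis and vertical below 0.12 rad and contact force between the fingers and loupe above 1 N and contact force between loupe and station below 0.3 N and contact force between loupe and rest below 0.3 N and linear speed of loupe below 0.03 m/s and angular speed of loupe below 0.2 rad/s); the arm keeps its last pose, push and grip.
It fails at once if the loupe strikes or leans on the station, vial or post (over 4 N) (contact force between loupe and station above 4 N).
It fails at once if the orange collar is shifted by more than 6 mm (distance of focus_mark from where it was at the start of the episode above 0.006 m).
It fails at once if a bystander on the bench is moved by more than 25 mm (distance of any of amber_bottle, white_jar, vial_rack, column, spanner, cap_dish, beaker from where it was at the start of the episode above 0.025 m).
It also fails if it takes over 61 s, if anything falls off the work surface, if the arm or the gripper's body presses on something with over 40 N, if the wrist force passes 120 N, or if a joint passes its speed limit or range.

## Robot

A 7-joint arm with a two-finger parallel gripper is mounted at the origin on the work surface. World frame = base frame: x ahead of the robot, y to its left, z up, the work surface at z = 0. Lengths are in m, angles in rad, forces in N, time in s.
With the tool pointing down it reaches from about 0.4 to 0.9 m from the base axis. Payload 5.5 kg.
Tool frame: the origin (TCP) lies at the very end of the fingers, on their centre line; the grasp point (between the pads) lies 19 mm behind it; z points along the fingers, y is the line along which they close (so a half turn about z gives the same grasp; the last joint's range is limited). The gripper opens to 92 mm and grips with 3 to 60 N. Pads are 19 mm wide; open, the fingers measure 130 mm over their backs; the gripper's body (75 mm by 190 mm) begins 47 mm behind the grasp point.
Start: joints at [1.364, 0.501, -0.427, 1.55, 0.221, 1.138, -0.21], TCP at [0.294, -0.58, 0.227] pointing down, gripper open.
Joint ranges: [-2.88, 2.88], [-0.31, 2.03], [-1.54, 1.56], [0.2, 2.42], [-1.41, 4.55], [0.19, 2.02], [-2.57, 2.57]. Speed limits (rad/s): [2.57, 2.57, 3.14, 3.14, 3.14, 3.14, 3.14].

## Interface

Orientations are given as [roll, pitch, yaw] about the fixed x, y, z axes, in that order (R = Rz(yaw) Ry(pitch) Rx(roll)).
In Python, from station import bot gives the robot as it stands.
- The arm moves only by the tool play_rows, never from a script. Its argument "commands" is a list of rows, each a list of 2 entries, a list of its own where there are three numbers: the shift along the tool's x, y, z in units of 25 mm (1.0 is 25 mm), then the turn about the tool's z in units of 8 degrees (1.0 is 8 degrees). In form: [[[x, y, z], spin], ...]. A call has 1 to 5 rows; each row is the pose to reach, as a shift and turn from the pose commanded when the call began, along the tool's axes at that moment; what a row does not reach only later rows make up. A row lasts 1/10 s, in which the tool goes at most 50 mm and 8.59 degrees, less where a joint would pass 70% of its speed; a pose out of reach is approached as far as the arm can. A call with a gripper value outside its range is refused whole. "jaw" is the opening, from 0 (shut) to 1 (fully open), set as the call begins (left out, the last holds). The fingers move at their own pace and stop on an object; "squeeze" is the grip in N (left out, the last holds). Time passes only in rows, so rows that repeat a pose let the fingers close. It gives the time, the measured TCP pose, the force, the opening and the grip force at its end, in the units of the state.
- bot.state(): the state, without advancing time (a new reading comes with each control period).
- bot.get_image(name): name is "scene" or "side" or "wrist"; returns a dict with "img" (420x560x3 uint8, red, green, blue), "fx", "fy", "cx", "cy" (pixels), "eye" and "orientation" of the camera in the world; the wrist camera has in their place "hand_eye" (4x4, takes a point from camera to tool coordinates, whose origin is the TCP and whose axes are the flange's). Camera axes: x right, y down, z forward; pixel columns grow to the right and rows downward; lengths in m; the calibration is good to about 2 mm. A picture is of the moment at which its call begins: read the wrist's pose just before it. There is no depth.
- bot.finish_job(): hands the job in; it is judged then, once.
The state is a dict: "time_s": time; "qpos": joint angles; "dq": joint speeds; "joint_torque": joint torques, N m; "position": TCP position; "tcp_rot": TCP orientation; "wrist_force": force on the tool from outside, world axes, zero at the start; "moment": the same for the moment, N m; "finger_gap": opening from 0.0 (shut) to 1.0 (fully open); "grip_force": force on a finger pad.
Only numpy, scipy, OpenCV 4.12 (cv2) and the standard library are available. Lean on these libraries where they do the work, as an engineer would, in place of code of your own. Each camera call takes 0.05 s, during which the arm holds its last target. There are 200 camera calls.

## Working session

There is one attempt and no reset: what is moved stays moved. The work goes in short steps, Python scripts to look and compute and a tool call to move; the robot and the scene stay as the last step left them, time stands still between calls to the robot, and variables do not carry over. Pictures are saved under pics/ and viewed, at most 10 in all, crops included, and the job is handed in when it is done.

Besides the shell and the picture viewer there is one more tool, called after "Request:" in YAML: its name, and indented under it one key for each argument. play_rows: Moves the arm, as the interface text tells. Its arguments: {"type":"object","properties":{"commands":{"type":"array","items":{"type":"array"}},"jaw":{"type":"number"},"squeeze":{"type":"number"}},"required":["commands"]}

```bash
mkdir -p pics; python3 - <<'E'
from station import bot
import cv2,numpy as np
s=bot.state();print(s['position'],s['tcp_rot'],s['finger_gap'])
for n in ['scene','side']:
    d=bot.get_image(n);cv2.imwrite(f'pics/{n}0.png',d['img'][:,:,::-1]);print(n,d['fx'],d['cx'],d['cy'],d['eye'],d['orientation'])
d=bot.get_image('wrist');print(d['hand_eye'],d['fx'])
E
```

```text
[ 0.29390035 -0.5789742   0.22569173] [-3.13965134e+00 -7.92393336e-05  4.69849735e-01] 0.9993858937014986
scene 403.6072855896738 285.22574912950864 209.951654289607 [ 1.33693707 -0.69836064  0.75091729] [-2.15327521  0.00903585  0.84832792]
side 457.837915736151 285.73953645711975 204.85815985474517 [0.03175618 0.57018957 1.04176569] [-2.43640642  0.01714279 -2.41608295]
[[-8.80724118e-05 -9.59346264e-01 -2.82231709e-01  7.63027743e-02]
 [ 9.99999891e-01  4.47777768e-05 -4.64263195e-04 -1.95443830e-04]
 [ 4.58026870e-04 -2.82231720e-01  9.59346156e-01 -1.57358132e-01]
 [ 0.00000000e+00  0.00000000e+00  0.00000000e+00  1.00000000e+00]] 365.2551307998722
```

View pics/scene0.png

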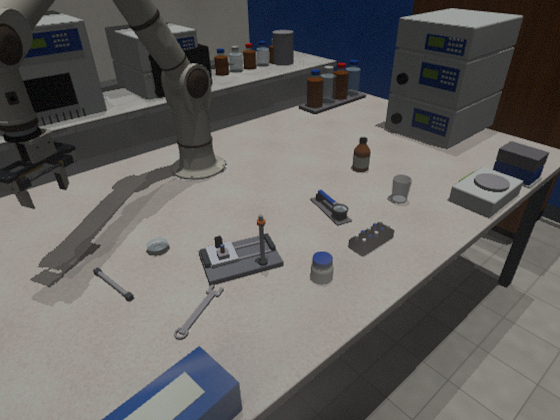

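View pics/side0.png

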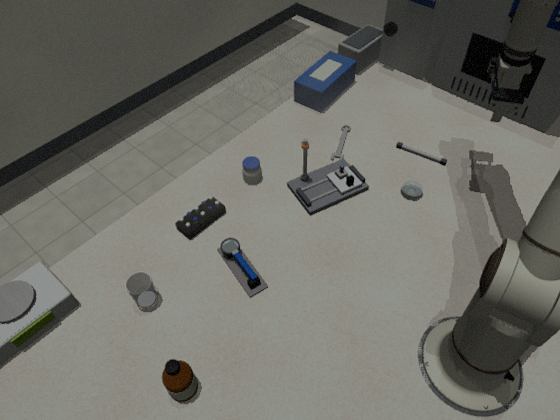

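Both views show the station (scene ~(240,257), side ~(328,187)), with the post's orange collar at scene (261,222) and side (305,145). The loupe is at scene (330,207) and side (243,263). I'll zoom in next.

```bash
cat > h.py <<'E'
import numpy as np,cv2
from scipy.spatial.transform import Rotation as Ro
from station import bot
def cam(n):
    s=bot.state(); d=bot.get_image(n)
    if n=='wrist':
        H=np.array(d['hand_eye']);R=Ro.from_euler('xyz',s['tcp_rot']).as_matrix()
        d['R']=R@H[:3,:3];d['C']=R@H[:3,3]+np.array(s['position'])
    else: d['R']=Ro.from_euler('xyz',d['orientation']).as_matrix();d['C']=np.array(d['eye'])
    return d
def dr(d,u,v): return d['R']@np.array([(u-d['cx'])/d['fx'],(v-d['cy'])/d['fy'],1])
def plane(d,u,v,z): r=dr(d,u,v);return d['C']+r*(z-d['C'][2])/r[2]
def tri(d1,p1,d2,p2):
    A=[];b=[]
    for d,p in((d1,p1),(d2,p2)):
        r=dr(d,*p);r/=np.linalg.norm(r);P=np.eye(3)-np.outer(r,r);A.append(P);b.append(P@d['C'])
    x,res,_,_=np.linalg.lstsq(np.vstack(A),np.hstack(b),rcond=None);return x,np.sqrt(res)
def proj(d,p):
    c=d['R'].T@(np.array(p)-d['C']);return c[0]/c[2]*d['fx']+d['cx'],c[1]/c[2]*d['fy']+d['cy']
E
python3 - <<'E'
from h import *
a=cam('scene');b=cam('side')
def crop(d,x,y,w,h): return cv2.resize(d['img'][y:y+h,x:x+w,::-1],None,fx=4,fy=4,interpolation=cv2.INTER_CUBIC)
m=np.vstack([np.hstack([crop(a,190,205,100,75),crop(b,280,130,100,75)]),np.hstack([crop(a,290,170,100,75),crop(b,200,225,100,75)])])
cv2.imwrite('pics/m1.png',m)
E
```

```text
(no output)
```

View pics/m1.png

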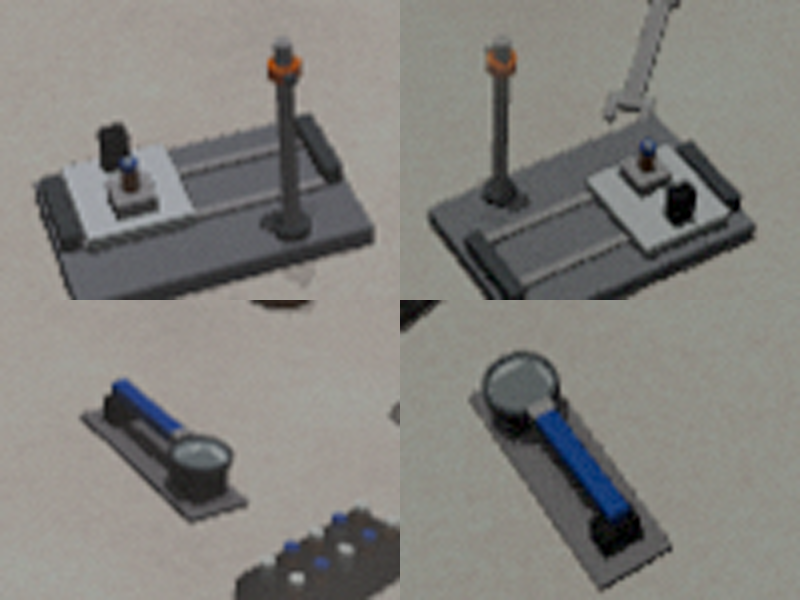

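Montage: the collar, knob, vial cap, lens and handle all show clearly, and the shuttle is near its start end. Triangulating now.

```bash
python3 - <<'E'
from h import *
np.set_printoptions(precision=4,suppress=True)
a=cam('scene');b=cam('side')
A=lambda x,y,ox,oy:(ox+x/4-.375,oy+y/4-.375)
S=lambda x,y:A(x,y,190,205); D=lambda x,y:A(x-400,y,280,130)
L=lambda x,y:A(x,y-300,290,170); M=lambda x,y:A(x-400,y-300,200,225)
for n,p,q,z in [('collar',S(284,68),D(502,63),None),('knob',S(113,128),D(682,188),.064),('cap',S(129,158),D(648,143),.069),
 ('lens',L(201,455),M(521,381),.039),('hend',L(121,386),M(617,505),.044)]:
    print(n,*tri(a,p,b,q),*( [plane(a,*p,z),plane(b,*q,z)] if z else []))
for n,p in [('l',(430,213)),('t',(650,120)),('r',(753,230))]: print('side',n,plane(b,*D(*p),.018))
for n,p in [('l',(38,187)),('t',(305,115)),('r',(373,235))]: print('scene',n,plane(a,*S(*p),.018))
print('postbase',plane(b,*D(500,200),.02),plane(a,*S(292,225),.02))
E
```

```text
collar [ 0.6513 -0.1873  0.1543] [0.0017]
knob [ 0.5254 -0.2456  0.0647] [0.0016] [ 0.5255 -0.2445  0.064 ] [ 0.5252 -0.2473  0.064 ]
cap [ 0.569  -0.2609  0.0716] [0.0018] [ 0.5673 -0.2586  0.069 ] [ 0.5698 -0.2643  0.069 ]
lens [0.6322 0.1471 0.0388] [0.0018] [0.6331 0.1479 0.039 ] [0.6311 0.1463 0.039 ]
hend [0.515  0.1749 0.0408] [0.0016] [0.5194 0.1718 0.044 ] [0.5126 0.1754 0.044 ]
side l [ 0.6786 -0.1391  0.018 ]
side t [ 0.6125 -0.33    0.018 ]
side r [ 0.4816 -0.2851  0.018 ]
scene l [ 0.494 -0.293  0.018]
scene t [ 0.5554 -0.0966  0.018 ]
scene r [ 0.6938 -0.1489  0.018 ]
postbase [ 0.6456 -0.183   0.02  ] [ 0.6502 -0.1851  0.02  ]
```

```bash
cat >> h.py <<'E'
def go(p,yaw):
    s=bot.state();R=Ro.from_euler('xyz',s['tcp_rot']).as_matrix()
    R0=Ro.from_euler('xyz',[np.pi,0,s['tcp_rot'][2]]).as_matrix()
    dy=(s['tcp_rot'][2]-yaw+np.pi)%(2*np.pi)-np.pi
    print('t',round(s['time_s'],2),'at',np.round(s['position'],4),np.round(s['tcp_rot'],3),'units',np.round(R.T@(np.array(p)-s['position'])/.025,2),'spin',round(np.degrees(dy)/8,2))
E
python3 -c "
from h import *
go([.5254,-.2456,.14],-.336)"
```

```text
t 0.35 at [ 0.2942 -0.5795  0.2265] [-3.141 -0.     0.47 ] units [14.29 -7.72  3.46] spin 5.77
```

Request:
play_rows:
  commands:
    - [[2.8,-1.5,0.6],1]
    - [[5.6,-3.0,1.2],2]
    - [[7.2,-3.9,1.6],3]
    - [[8.8,-4.8,2.0],4]
    - [[10.4,-5.6,2.4],5]
  jaw: 0.55

```text
time_s: 0.85
position: [0.4345, -0.3768, 0.1776]
tcp_rot: [3.141, -0.001, -0.233]
wrist_force: [1.0, -1.0, -0.3]
finger_gap: 0.614
grip_force: 0.0
```

```bash
python3 -c "
from h import *
go([.5254,-.2456,.14],-.336)"
```

```text
t 0.85 at [ 0.4345 -0.3768  0.1776] [ 3.141e+00 -1.000e-03 -2.330e-01] units [ 2.32 -5.95  1.5 ] spin 0.74
```

Request:
play_rows:
  commands:
    - [[0.6,-1.6,0.4],0.4]
    - [[1.2,-3.2,0.8],0.77]
    - [[1.6,-4.1,1.06],0.77]
    - [[1.6,-4.1,1.06],0.77]
    - [[1.6,-4.1,1.06],0.77]

```text
time_s: 1.35
position: [0.4959, -0.287, 0.151]
tcp_rot: [3.141, 0.0, -0.333]
wrist_force: [0.5, 0.2, -0.2]
finger_gap: 0.553
grip_force: 0.0
```

```bash
python3 - <<'E'
from h import *
go([.5254,-.2456,.14],-.336)
d=cam('wrist');cv2.imwrite('pics/w1.png',d['img'][:,:,::-1])
for n,p in [('knob',[.5254,-.2456,.064]),('cap',[.569,-.2615,.069])]: print(n,proj(d,p))
go([.5254,-.2456,.046],-.336)
E
```

```text
t 1.35 at [ 0.4959 -0.287   0.151 ] [ 3.141  0.    -0.333] units [ 0.57 -1.95  0.44] spin 0.02
knob (np.float64(205.3941971633654), np.float64(187.29010325385815))
cap (np.float64(201.21424978006004), np.float64(118.93010208917262))
t 1.4 at [ 0.4953 -0.2884  0.1512] [ 3.141  0.    -0.335] units [ 0.57 -2.02  4.21] spin 0.01
```

View pics/w1.png

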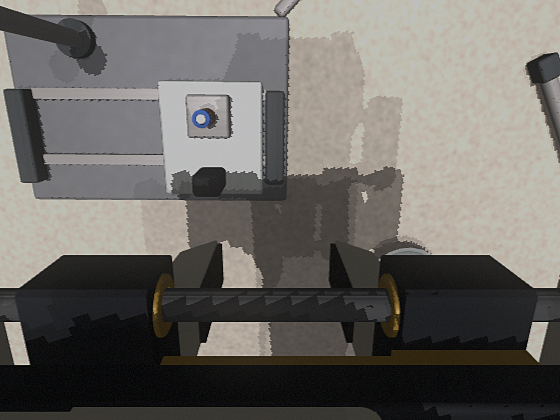

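The wrist view confirms it: the cap is at (201,118) as predicted, the knob at ~(209,183), and the plate is square to the image. I'll align and then go down.

Request:
play_rows:
  commands:
    - [[0.3,-1,0],0]
    - [[0.57,-2,0.5],0]
    - [[0.57,-2,2],0]
    - [[0.57,-2,3.2],0]
    - [[0.57,-2,4.2],0]

```text
time_s: 1.9
position: [0.5242, -0.2471, 0.0449]
tcp_rot: [3.14, 0.001, -0.338]
wrist_force: [-0.1, 0.3, -0.2]
finger_gap: 0.552
grip_force: 0.0
```

```bash
python3 -c "
from h import *
go([.5254,-.2456,.046],-.336)"
```

```text
t 1.9 at [ 0.5242 -0.2471  0.0449] [ 3.14e+00  1.00e-03 -3.38e-01] units [ 0.02 -0.07 -0.04] spin -0.01
```

Request:
play_rows:
  commands:
    - [[0,0,0],0]
    - [[0,0,0],0]
    - [[0,0,0],0]
    - [[0,0,0],0]
    - [[0,0,0],0]
  jaw: 0
  squeeze: 25

```text
time_s: 2.4
position: [0.5266, -0.2459, 0.0478]
tcp_rot: [3.141, -0.003, -0.335]
wrist_force: [-0.6, -0.3, 3.9]
finger_gap: 0.219
grip_force: 25.0
```

Request:
play_rows:
  commands:
    - [[0,0,0],0]
    - [[0,-0.5,0],0]
    - [[0,-1,0],0]
    - [[0,-1.5,0],0]
    - [[0,-1.5,0],0]

```text
time_s: 2.9
position: [0.54, -0.208, 0.0478]
tcp_rot: [-3.141, -0.003, -0.333]
wrist_force: [0.4, 1.5, 8.5]
finger_gap: 0.215
grip_force: 25.0
```

Request:
play_rows:
  commands:
    - [[0,-0.5,0],0]
    - [[0,-1,0],0]
    - [[0,-1.5,0],0]
    - [[0,-1.9,0],0]
    - [[0,-1.9,0],0]

```text
time_s: 3.4
position: [0.5557, -0.1637, 0.0478]
tcp_rot: [-3.141, -0.004, -0.333]
wrist_force: [1.6, 2.7, 6.1]
finger_gap: 0.214
grip_force: 25.0
```

Request:
play_rows:
  commands:
    - [[0,-0.15,0],0]
    - [[0,-0.3,0],0]
    - [[0,-0.45,0],0]
    - [[0,-0.45,0],0]

```text
time_s: 3.8
position: [0.5588, -0.1548, 0.0478]
tcp_rot: [3.141, -0.004, -0.335]
wrist_force: [0.3, -0.3, 7.8]
finger_gap: 0.212
grip_force: 25.0
```

Request:
play_rows:
  commands:
    - [[0,-0.15,0],0]
    - [[0,-0.3,0],0]
    - [[0,-0.3,0],0]

```text
time_s: 4.1
position: [0.5591, -0.1539, 0.0477]
tcp_rot: [3.135, -0.002, -0.339]
wrist_force: [-4.7, -12.4, 10.1]
finger_gap: 0.216
grip_force: 25.0
```

```bash
python3 - <<'E'
from h import *
a=cam('scene');b=cam('side');w=cam('wrist')
def crop(d,x,y,w,h): return cv2.resize(d['img'][y:y+h,x:x+w,::-1],None,fx=4,fy=4,interpolation=cv2.INTER_CUBIC)
w2=cv2.resize(w['img'][:,:,::-1],(400,300))
m=np.vstack([np.hstack([crop(a,190,205,100,75),crop(b,280,130,100,75)]),np.hstack([w2,crop(b,200,225,100,75)])])
cv2.imwrite('pics/m2.png',m);print(bot.state()['wrist_force'],bot.state()['position'])
E
```

```text
[ -2.96760381 -11.7544676    9.36503935] [ 0.55911059 -0.15396138  0.04772057]
```

View pics/m2.png

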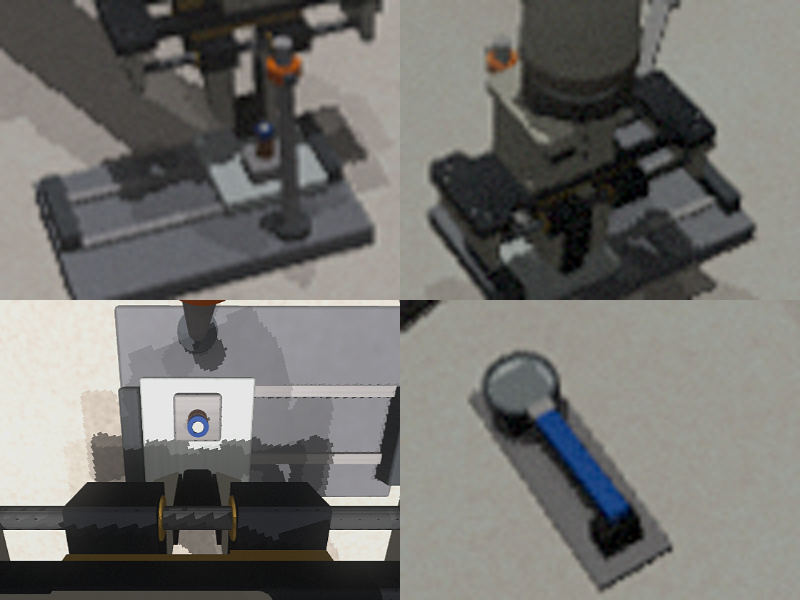

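The shuttle is against the stop: 12 N reaction, and the wrist view shows the plate touching the black stop. The cap is at wrist ~(277,178). Releasing and rising.

Request:
play_rows:
  commands:
    - [[0,0.2,0],0]
    - [[0,0.2,0],0]
    - [[0,0.2,0],0]
    - [[0,0.2,0],0]
    - [[0,0.2,0],0]
  jaw: 0.5

```text
time_s: 4.75
position: [0.558, -0.1508, 0.0459]
tcp_rot: [-3.141, 0.001, -0.334]
wrist_force: [-0.1, 0.6, 0.6]
finger_gap: 0.498
grip_force: 0.0
```

Request:
play_rows:
  commands:
    - [[0,0,-1],0]
    - [[0,0,-2],0]
    - [[0,0,-3.5],0]
    - [[0,0,-5],0]
    - [[0,0,-6],0]

```text
time_s: 5.25
position: [0.5591, -0.1512, 0.1988]
tcp_rot: [-3.141, -0.003, -0.334]
wrist_force: [0.4, -0.1, -0.2]
finger_gap: 0.502
grip_force: 0.0
```

```bash
python3 - <<'E'
from h import *
np.set_printoptions(precision=4,suppress=True)
w=cam('wrist');a=cam('scene');b=cam('side');im=w['img'];cv2.imwrite('pics/w2.png',im[:,:,::-1])
h=cv2.cvtColor(im,cv2.COLOR_RGB2HSV)
def big(d,lo,hi,roi=None):
    m=cv2.inRange(cv2.cvtColor(d['img'],cv2.COLOR_RGB2HSV),lo,hi)
    if roi: z=np.zeros_like(m);x0,y0,x1,y1=roi;z[y0:y1,x0:x1]=m[y0:y1,x0:x1];m=z
    n,_,st,c=cv2.connectedComponentsWithStats(m)
    if n<2: return None
    i=1+np.argmax(st[1:,4]);print(st[i],c[i]);return c[i]
bl=((105,110,40),(130,255,255));og=((3,150,80),(18,255,255))
c=big(w,*bl);print('cap w',plane(w,*c,.069))
o=[big(w,*og),big(a,*og,(240,205,280,235)),big(b,*og,(290,130,320,160))]
if o[1] is not None and o[2] is not None: print('collar ab',tri(a,o[1],b,o[2]))
if o[0] is not None and o[1] is not None: print('collar wa',tri(w,o[0],a,o[1]))
p=big(a,*bl,(205,230,275,260));q=big(b,*bl,(290,145,345,185))
if p is not None and q is not None: print('cap ab',tri(a,p,b,q))
print('predicted cap',proj(w,[.6,-.1687,.069]))
go([.572,.161,.12],-.227)
E
```

```text
[273 127  14  15 109] [279.8349 133.9266]
cap w [ 0.6023 -0.1692  0.069 ]
[262  23  43  47 790] [284.1911  50.3405]
[257 220   8   4  20] [260.35 221.5 ]
collar wa (array([ 0.6505, -0.1867,  0.1537]), array([0.0007]))
[254 237   4   3   6] [255.8333 238.    ]
[312 177   4   3   7] [313.2857 178.4286]
cap ab (array([ 0.6028, -0.1699,  0.0648]), array([0.0007]))
predicted cap (np.float64(280.20136841779896), np.float64(136.8904666778796))
t 5.4 at [ 0.5595 -0.1516  0.1981] [-3.141 -0.004 -0.334] units [ -3.64 -11.97   3.11] spin -0.77
```

View pics/w2.png

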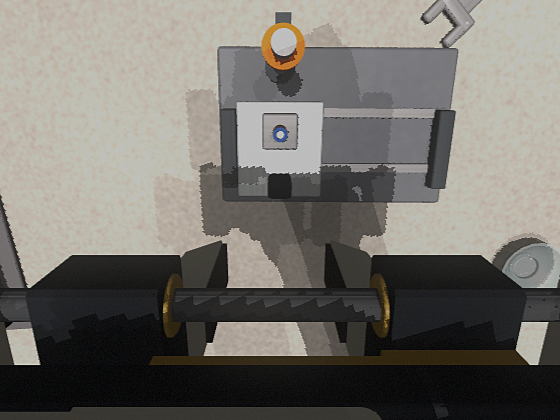

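Wrist view: the shuttle is at the stop, the cap at (280,134) and the collar at (284,50). On to the loupe.

Request:
play_rows:
  commands:
    - [[-0.6,-2,0],0]
    - [[-1.2,-4,0],-0.2]
    - [[-1.8,-6,0.4],-0.4]
    - [[-2.4,-8,0.8],-0.6]
    - [[-3,-10,1.2],-0.77]
  jaw: 0.6

```text
time_s: 5.9
position: [0.5674, 0.0973, 0.1668]
tcp_rot: [3.141, 0.002, -0.226]
wrist_force: [1.9, 0.3, -0.9]
finger_gap: 0.604
grip_force: 0.0
```

```bash
python3 -c "
from h import *
go([.572,.161,.15],-.227)"
```

```text
t 5.9 at [0.5674 0.0973 0.1668] [ 3.141e+00  2.000e-03 -2.260e-01] units [-0.39 -2.52  0.67] spin 0.01
```

Request:
play_rows:
  commands:
    - [[-0.2,-1.2,0.3],0]
    - [[-0.4,-2.5,0.6],0]
    - [[-0.4,-2.5,0.6],0]
    - [[-0.4,-2.5,0.6],0]

```text
time_s: 6.3
position: [0.5715, 0.1596, 0.1518]
tcp_rot: [3.14, 0.003, -0.224]
wrist_force: [0.2, -0.4, 0.3]
finger_gap: 0.595
grip_force: 0.0
```

```bash
python3 - <<'E'
from h import *
np.set_printoptions(precision=4,suppress=True)
w=cam('wrist');im=w['img'];cv2.imwrite('pics/w3.png',im[:,:,::-1])
m=cv2.inRange(cv2.cvtColor(im,cv2.COLOR_RGB2HSV),(105,110,40),(125,255,255))
n,_,st,c=cv2.connectedComponentsWithStats(m);print(st[1:][st[1:,4]>50],c[1:][st[1:,4]>50])
print(proj(w,[.632,.147,.037]),proj(w,[.572,.161,.044]))
go([.572,.161,.018],-.227)
E
```

```text
[[ 261  164   21  112 2249]] [[270.7172 218.5447]]
(np.float64(274.3432980896624), np.float64(114.05143907864176)) (np.float64(274.0152343583204), np.float64(198.36335034383512))
t 6.35 at [0.5721 0.158  0.1523] [ 3.14   0.002 -0.227] units [-0.02 -0.13  5.37] spin 0.0
```

View pics/w3.png

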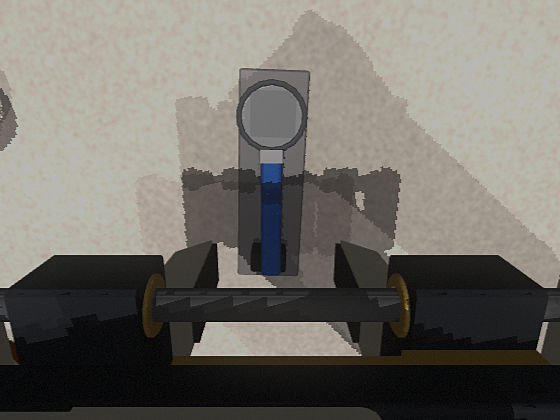

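The wrist view shows the lens centre at (271.5,115) and the handle running straight down the image to (271,272).

```bash
python3 - <<'E'
from h import *
np.set_printoptions(precision=4,suppress=True)
w=cam('wrist');m=cv2.inRange(cv2.cvtColor(w['img'],cv2.COLOR_RGB2HSV),(105,110,40),(125,255,255));m[:160]=0
def mid(v): x=np.where(m[v])[0];return (x.min()+x.max())/2
h1=plane(w,mid(170),170,.044);h2=plane(w,mid(240),240,.044);L=plane(w,271.5,115.2,.041)
d=(h1-h2)[:2];yaw=np.arctan2(d[1],d[0]);print(h1,h2,L,yaw)
u=np.array([np.cos(yaw),np.sin(yaw)]);g=L[:2]-.062*u;print(g)
go([*g,.018],yaw)
E
```

```text
[0.5947 0.158  0.044 ] [0.5406 0.1712 0.044 ] [0.6326 0.1473 0.041 ] -0.23924759068661483
[0.5723 0.162 ]
t 6.4 at [0.5726 0.1571 0.1527] [ 3.14   0.001 -0.228] units [-0.05 -0.2   5.39] spin 0.08
```

Request:
play_rows:
  commands:
    - [[-0.03,-0.14,0.5],0.08]
    - [[-0.03,-0.14,2],0.08]
    - [[-0.03,-0.14,3.5],0.08]
    - [[-0.03,-0.14,4.7],0.08]
    - [[-0.03,-0.14,5.35],0.08]

```text
time_s: 6.9
position: [0.5711, 0.1603, 0.0166]
tcp_rot: [3.139, 0.004, -0.24]
wrist_force: [0.2, -0.4, 0.3]
finger_gap: 0.598
grip_force: 0.0
```

Request:
play_rows:
  commands:
    - [[0,0,0],0]
    - [[0,0,0],0]
    - [[0,0,0],0]
    - [[0,0,0],0]
    - [[0,0,0],0]
  jaw: 0
  squeeze: 35

```text
time_s: 7.4
position: [0.5741, 0.1625, 0.0213]
tcp_rot: [-3.141, -0.002, -0.239]
wrist_force: [0.1, -0.4, 0.1]
finger_gap: 0.211
grip_force: 0.0
```

Request:
play_rows:
  commands:
    - [[0,0,0],0]
    - [[0,0,-0.3],0]
    - [[0,0,-0.8],0]
    - [[0,0,-1.5],0]
    - [[0,0,-2],0]

```text
time_s: 7.9
position: [0.5739, 0.1627, 0.0722]
tcp_rot: [-3.141, -0.002, -0.238]
wrist_force: [-0.4, 0.2, -0.3]
finger_gap: 0.172
grip_force: 35.0
```

Request:
play_rows:
  commands:
    - [[0,0,-1],0]
    - [[0,0,-2.5],0]
    - [[0,0,-4],0]
    - [[0,0,-5],0]
    - [[0,0,-5],0]

```text
time_s: 8.4
position: [0.576, 0.1636, 0.2008]
tcp_rot: [-3.137, -0.008, -0.238]
wrist_force: [0.6, -0.4, -0.5]
finger_gap: 0.17
grip_force: 35.0
```

```bash
python3 - <<'E'
from h import *
np.set_printoptions(precision=4,suppress=True)
w=cam('wrist');b=cam('side');a=cam('scene')
x,y=proj(b,[.6,.155,.21]);x=int(x)-50;y=int(y)-37
p,q=proj(a,[.6,.155,.21]);p=int(p)-50;q=int(q)-37;print(x,y,p,q)
def crop(d,x,y,w,h): return cv2.resize(d['img'][y:y+h,x:x+w,::-1],(400,300),interpolation=cv2.INTER_CUBIC)
cv2.imwrite('pics/m3.png',np.hstack([crop(w,160,60,240,180),np.vstack([crop(b,x,y,100,75)])[:300] ,]))
cv2.imwrite('pics/m3.png',np.vstack([cv2.imread('pics/m3.png'),np.hstack([crop(a,p,q,100,75),np.zeros((300,400,3),np.uint8)])]))
s=bot.state();print(s['position'],s['tcp_rot'],s['grip_force'])
E
```

```text
178 175 287 119
[0.5726 0.1618 0.1948] [ 3.141   0.0002 -0.2385] 34.995630383491516
```

View pics/m3.png

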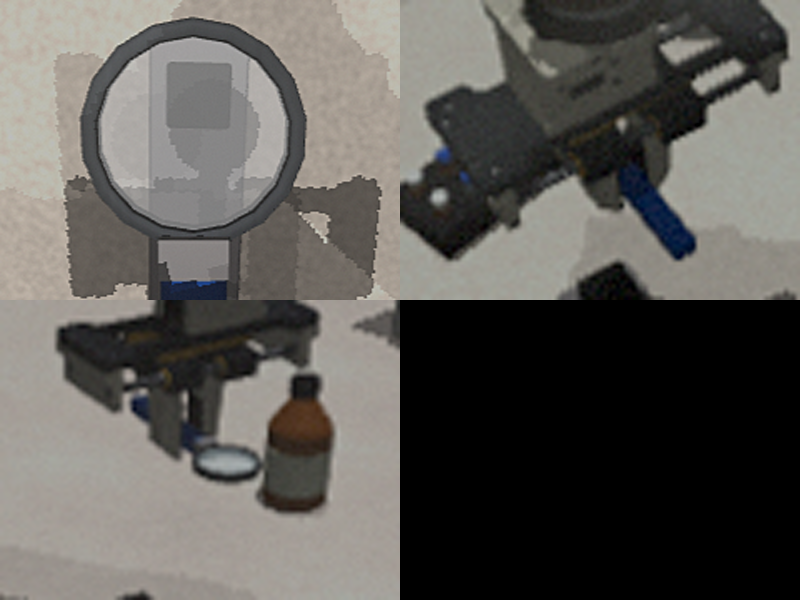

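The loupe is held level with nothing touching it; lens centre is at wrist px ≈(275.8,136.2), ring width ≈134 px.

```bash
python3 - <<'E'
from h import *
np.set_printoptions(precision=4,suppress=True)
s=bot.state();d=bot.get_image('wrist');H=np.array(d['hand_eye'])
r=np.array([(275.8-d['cx'])/d['fx'],(136.2-d['cy'])/d['fy'],1]);r=H[:3,:3]@r;C=H[:3,3]
o=C+r*(-.019-C[2])/r[2];print('offset@-19',o,'by size',C+r*d['fx']*.052/134.4)
yaw=-.336;R=Ro.from_euler('xyz',[np.pi,0,yaw]).as_matrix()
t=np.array([.6015,-.1692,.153])-R@o;print('tcp target',t)
go([t[0],t[1],.21],yaw)
E
```

```text
offset@-19 [ 0.061  -0.0002 -0.019 ] by size [ 0.0605 -0.0002 -0.0147]
tcp target [ 0.5439 -0.1493  0.134 ]
t 8.6 at [0.5721 0.1617 0.1941] [ 3.14   0.002 -0.238] units [ 1.84 12.36 -0.63] spin 0.7
```

Request:
play_rows:
  commands:
    - [[0.2,1,-0.6],0]
    - [[0.5,2.5,-0.6],0.2]
    - [[0.8,4,-0.6],0.4]
    - [[1.1,5.5,-0.6],0.6]
    - [[1.3,7,-0.6],0.7]

```text
time_s: 9.1
position: [0.5622, -0.0171, 0.2083]
tcp_rot: [3.141, 0.003, -0.337]
wrist_force: [0.5, -0.3, -1.4]
finger_gap: 0.169
grip_force: 35.0
```

```bash
python3 -c "
from h import *
go([.5439,-.1493,.21],-.336)"
```

```text
t 9.1 at [ 0.5622 -0.0171  0.2083] [ 3.141e+00  3.000e-03 -3.370e-01] units [ 1.06  5.23 -0.07] spin -0.01
```

Request:
play_rows:
  commands:
    - [[0.3,1.5,0],0]
    - [[0.6,3,0],0]
    - [[0.9,4.4,0],0]
    - [[1.06,5.2,0],0]
    - [[1.06,5.2,0],0]

```text
time_s: 9.6
position: [0.5434, -0.1515, 0.2081]
tcp_rot: [3.139, 0.003, -0.343]
wrist_force: [-0.3, 0.3, -1.3]
finger_gap: 0.171
grip_force: 35.0
```

```bash
python3 -c "
from h import *
go([.5439,-.1493,.134],-.336)
w=cam('wrist');cv2.imwrite('pics/w4.png',w['img'][:,:,::-1])
m=cv2.inRange(cv2.cvtColor(w['img'],cv2.COLOR_RGB2HSV),(3,150,80),(18,255,255));print(cv2.boundingRect(m))
print(proj(w,[.6015,-.1692,.069]))"
```

```text
t 9.6 at [ 0.5434 -0.1515  0.2081] [ 3.139e+00  3.000e-03 -3.430e-01] units [-0.   -0.1   2.96] spin -0.05
(249, 0, 42, 42)
(np.float64(272.14220130135755), np.float64(113.77611930149155))
```

View pics/w4.png

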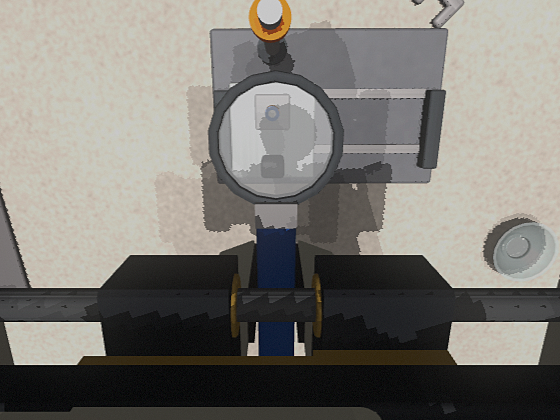

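Cap at (272,114) seen through the lens, matching the prediction. The ring is well clear of the post, so I'll lower it.

Request:
play_rows:
  commands:
    - [[0,0,0.6],0]
    - [[0,-0.05,1.3],0]
    - [[0,-0.05,2],0]
    - [[0,-0.05,2.6],0]
    - [[0,-0.05,2.95],0]

```text
time_s: 10.15
position: [0.5449, -0.1438, 0.1338]
tcp_rot: [-3.141, 0.003, -0.334]
wrist_force: [-0.4, -0.5, -0.9]
finger_gap: 0.174
grip_force: 35.0
```

Request:
play_rows:
  commands:
    - [[0,0,0],0]
    - [[0,0,0],0]
    - [[0,0,0],0]
    - [[0,0,0],0]
    - [[0,0,0],0]

```text
time_s: 10.65
position: [0.5463, -0.1459, 0.1369]
tcp_rot: [-3.142, -0.001, -0.336]
wrist_force: [0.3, -0.2, -1.5]
finger_gap: 0.17
grip_force: 35.0
```

```bash
python3 - <<'E'
from h import *
np.set_printoptions(precision=4,suppress=True)
P=[]
for i in range(6):
    w=cam('wrist');P.append(np.r_[bot.state()['position'],bot.state()['tcp_rot'][2]])
print(np.mean(P,0),np.std(P,0));a=cam('scene')
print('cap',proj(w,[.6015,-.1692,.069]),'lens',proj(w,[.6015,-.1692,.153]),'collar',proj(w,[.6505,-.1867,.153]))
m=cv2.inRange(cv2.cvtColor(w['img'],cv2.COLOR_RGB2HSV),(3,150,80),(18,255,255));print(cv2.boundingRect(m))
c=cv2.resize(a['img'][195:255,220:300,::-1],(800,600),interpolation=cv2.INTER_CUBIC);c=np.vstack([c[:400],np.zeros((0,800,3),np.uint8)])
ww=w['img'][0:200,140:420,::-1]
cv2.imwrite('pics/m4.png',np.hstack([cv2.resize(c,(500,250)),cv2.resize(ww,(300,250))]))
print('scene collar,lens',proj(a,[.6505,-.1867,.153]),proj(a,[.6015,-.1692,.153]))
E
```

```text
[ 0.546  -0.1459  0.1365 -0.3363] [0.0001 0.0001 0.0002 0.0001]
cap (np.float64(282.3880066874019), np.float64(121.61401526163716)) lens (np.float64(286.1131678334663), np.float64(137.54450381611883)) collar (np.float64(288.34090638329326), np.float64(-16.020803112573873))
(263, 0, 50, 18)
scene collar,lens (np.float64(260.1769991979517), np.float64(221.74633354176908)) (np.float64(253.9264164378442), np.float64(211.4450017177285))
```

View pics/m4.png

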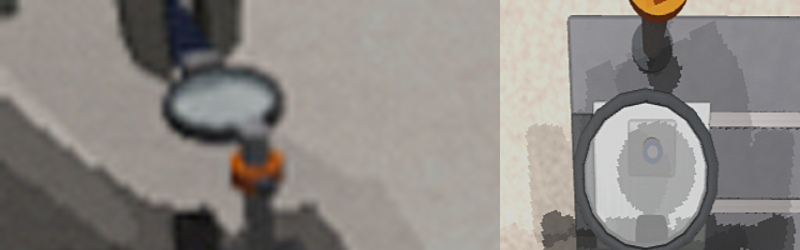

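The lens sits above the cap at collar height; a small trim of about 4 mm sideways and 2.5 mm down remains.

Request:
play_rows:
  commands:
    - [[-0.03,0.08,0.05],0]
    - [[-0.03,0.16,0.1],0]
    - [[-0.03,0.16,0.1],0]
    - [[-0.03,0.16,0.1],0]
    - [[-0.03,0.16,0.1],0]

```text
time_s: 11.5
position: [0.5439, -0.1493, 0.1337]
tcp_rot: [-3.141, -0.0, -0.336]
wrist_force: [0.2, -0.1, -0.4]
finger_gap: 0.17
grip_force: 35.0
```

Request:
play_rows:
  commands:
    - [[0,0,0],0]
    - [[0,0,0],0]
    - [[0,0,0],0]
    - [[0,0,0],0]
    - [[0,0,0],0]

```text
time_s: 12.0
position: [0.5439, -0.1493, 0.1337]
tcp_rot: [-3.142, -0.0, -0.336]
wrist_force: [-0.3, 0.7, -0.4]
finger_gap: 0.173
grip_force: 35.0
```

```bash
python3 - <<'E'
from h import *
for i in range(3): a=cam('scene')
go([.5439,-.1493,.134],-.336)
w=cam('wrist')
s=bot.state();print(s['wrist_force'],s['grip_force'],max(abs(np.array(s['dq']))))
m=cv2.inRange(cv2.cvtColor(w['img'],cv2.COLOR_RGB2HSV),(3,150,80),(18,255,255));print(cv2.boundingRect(m),proj(w,[.6505,-.1867,.153]))
E
```

```text
t 12.15 at [ 0.5439 -0.1493  0.1337] [ 3.142 -0.    -0.336] units [ 0.    0.   -0.01] spin -0.0
[ 0.51723622 -0.25212073 -0.57767244] 34.99566972255707 0.0015390406205273324
(231, 0, 70, 314) (np.float64(276.8980361390298), np.float64(-20.935375528907855))
```

```bash
python3 -c "
from station import bot
print(bot.finish_job())"
```

```text
the job is handed in; nothing more can be done
None
```

I slid the shuttle to the end stop and handed in the job with the loupe held level over the vial cap, the lens centred and its ring at the collar's height by my measurements; the job gave no verdict.

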